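Latch a check weight onto the test stand's pin

TASK

Hang the check weight on the test stand: put its hook over the sprung pin and push it down until the safety latch snaps shut behind the pin and the pin sits fully home in the hook. Then, still holding it, lift the weight gently until the latch catches on the pin and you feel it pull, to prove that it holds, lower it home again and let go so that it hangs on the pin by itself. Keep the forces gentle: never load the pin with more than about 20 N, and do not disturb the other things.

Things in the scene. Friction and masses are not known exactly. Their poses are not given: they have to be found in the camera images.
- weight: Check weight, loose, standing on the bench: steel disc 60 mm in diameter, 34 mm high, with a hook of 14 mm round steel bar on top; 172 mm tall, 0.3 to 0.5 kg. Origin: centre of its underside, z up. The bar lies in the xz plane: from the axis at height 37 out to x = -17 at height 56, straight up (-x arm), over the top and down to the nose on the +x side.
- mouth (a point): Middle of the hook's mouth, on the weight's axis, 92 mm above its underside. Mouth and throat are 20 mm wide (x -10 to +10) and open downward; the throat's inner top is at height 125. Bring the pin in under the mouth from the nose (+x) side, between nose tip and disc: best at height 66, to x = +3; then push the hook down.
- nose_tip (a point): Lowest end of the nose, 84 mm above the weight's underside, at x = +20.
- hook_seat (a point): Point in the hook where the pin's centre line lies when fully home: on the weight's axis, 119 mm above its underside.
- tab_mid (a point): Centre of the flat upright grip tab on top of the hook, 156 mm above the underside: 30 mm along x, 14 mm thick along y, from height 139 to 172.
- latch (a joint): Sprung dark steel tongue across the mouth, hinged on the -x arm. 0 = shut; swings up into the throat (to 1.3 rad) as the pin is pushed through, which takes about 9 to 12 N (more than the weight's own weight); then it springs shut, the pin jumps home and the force drops. Shut, it meets the pin from below with the pin's centre at height 84 over the underside, and catches it from above at 100.
- stand: Test stand, fixed to the bench. Origin: centre line below the pin, on the bench; base plate 90 mm (x) by 130 mm (y), 10 mm thick; an aluminium column 24 mm square stands 57 mm off at -y, 178 mm tall; the pin points from it along the stand's +y. Yaw varies.
- pin_mid (a point): Middle of the pin's free length, on its axis (along the stand's y), 180 mm above the bench unloaded. Steel pin, 12 mm in diameter, on a soft sprung carrier: it sinks 20 to 32 mm under the force that opens the latch, so pushing to the unloaded height is not enough (stop at 34 mm), and can be pulled up 18 mm. Hang the hook here, bar plane square to the pin, nose either way.
- pin_head (a point): Centre of the outer face of the pin's head, 28 mm in diameter, at the free end, 30 mm from pin_mid; it does not pass through the hook's throat, so the hook must go over the pin by its mouth. At the column side a collar of 22 mm ends the free length of 51 mm.
- gear: Steel spur gear, 60 mm diameter, 21 mm high, lying flat; a bystander.
- bearing: Ball bearing, 52 mm diameter, 15 mm high, lying flat; a bystander.
- bottle_1: Small brown dropper bottle, 34 mm diameter, 102 mm tall, standing; a bystander.
Not all that is in view belongs to the job. There is more than one size of the weight; the job needs the larger.

How it is judged:
By the outcome, as a careful person would: the job done as asked, in the order asked, and still so for the second after the job is handed in, with the robot touching nothing.
It also fails if it takes over 59 s, if anything falls off the work surface, if the arm or the gripper's body presses on something with over 40 N, if the wrist force passes 120 N, or if a joint passes its speed limit or range.

ROBOT

A 6-joint arm with a two-finger parallel gripper is mounted at the origin on a cart in front of the work surface, level with it; the furniture and walls round the work are solid. World frame = base frame: x ahead of the robot, y to its left, z up, the work surface at z = 0. Lengths are in m, angles in rad, forces in N, time in s.
With the tool pointing down it reaches from about 0.325 to 0.775 m from the base axis. Payload 5.5 kg.
Tool frame: the origin (TCP) lies at the very end of the fingers, on their centre line; the grasp point (between the pads) lies 19 mm behind it (ctrl.pinch_z is the distance from the TCP to the grasp point, in m); z points along the fingers, y is the direction in which the jaws open and shut (so a half turn about z gives the same grasp; the last joint's range is limited). The gripper opens to 88 mm and grips with 3 to 60 N. Pads are 20 mm wide; open, the fingers measure 115 mm over their backs; the gripper's body (75 mm by 178 mm) begins 61 mm behind the grasp point.
Start: joints at [-1.374, 0.091, 1.231, -0, 1.82, -0.057], TCP at [0.151, -0.581, 0.223] pointing down, gripper open.
Joint ranges: [-2.87, 2.87], [-0.86, 2.18], [0.17, 2.46], [-1.51, 4.65], [0.06, 2.69], [-2.65, 2.65]. Speed limits (rad/s): [2.57, 2.57, 3.01, 3.14, 3.14, 3.14].

INTERFACE

Orientations are given as a rotation vector (axis times angle).
In Python, from cell import observe, get_image, workorder, models, ctrl gives the robot as it stands.
- The arm moves only by the tool drive_tool, never from a script. Its argument "rows" is text: rows parted by semicolons, each of 6 numbers parted by spaces: the shift along the tool's x, y, z in mm, then the turn, a rotation vector about the tool's x, y, z in rad. In form: tx ty tz rx ry rz; .... A call has 1 to 10 rows; each row is the pose to reach, as a shift and turn from the pose measured when the call began, along the tool's axes at that moment; what a row does not reach only later rows make up. A row lasts 1/10 s, in which the tool goes at most 50 mm and 8.59 degrees, less where a joint would pass 70% of its speed; a pose out of reach is approached as far as the arm can. A call with a gripper value outside its range is refused whole. "jaw" is the opening, from -1 (shut) to 1 (fully open), set as the call begins (left out, the last holds). The fingers move at their own pace and stop on an object; "newtons" is the grip in N (left out, the last holds). Time passes only in rows, so rows that repeat a pose let the fingers close. It gives the time, the measured TCP pose, the force and the opening at its end, in the units of the state.
- observe(): the state, without advancing time (a new reading comes with each control period).
- get_image(name): name is "scene" or "top" or "wrist"; returns a dict with "img" (400x640x3 uint8, red, green, blue), "K" (3x3 intrinsics, pixels), "cam_to_world" (4x4, takes a point from camera to world coordinates). Camera axes: x right, y down, z forward; pixel columns grow to the right and rows downward; lengths in m; the calibration is good to about 2 mm. A picture is of the moment at which its call begins. There is no depth.
- workorder.sign_off(): hands the job in, once; it reports no verdict.
Trained networks look in a picture, given as the dict that the camera call returned (one of the last four; its "shot" number tells which), for a name from the list of things; names that differ only in an ending like _2 or _b are one class to them, and where a whole thing is asked for, a point or a joint stands for the part that bears it (a point fixed in the world has none). Each returns a list of dicts, best first, with "p" (0 to 1); they miss things now and then, are a little off and sometimes report something else, mostly with a low value. They report only what shows in the picture. A call takes as long as a camera call. They do not tell look-alikes from the thing itself.
- models.spot_in(query, picture): "location" ([x, y, z] in m, in world coordinates, good to about 4 mm: the middle of the surface that is visible of it).
- models.outline_of(query, picture): "pixels" (400x640 bool, what is visible of it).
- models.spot_point(query, picture): "location" ([x, y, z] in m, in world coordinates, good to about 4 mm: a listed point, or the origin of a listed thing).
The state is a dict: "clock": time; "joint_pos": joint angles; "qvel": joint speeds; "joint_torque": joint torques, N m; "tool_pos": TCP position; "ee_rot": TCP orientation; "force": force on the tool from outside, world axes, zero at the start; "torque": the same for the moment, N m; "gripper_width": finger opening in m.
Only numpy, scipy, OpenCV 4.12 (cv2) and the standard library are available. Lean on these libraries where they do the work, as an engineer would, in place of code of your own. Each camera call takes 0.05 s, during which the arm holds its last target. There are 200 camera calls.

## Working session

There is one attempt and no reset: what is moved stays moved. The work goes in short steps, Python scripts to look and compute and a tool call to move; the robot and the scene stay as the last step left them, time stands still between calls to the robot, and variables do not carry over. Pictures are saved under pics/ and viewed, about 8 in all and at most 12, crops included, and the job is handed in when it is done.

Besides the shell and the picture viewer there is one more tool, called after "Emit:" in YAML: its name, and indented under it one key for each argument. drive_tool: Moves the arm, as the interface text tells. Its arguments: {"type":"object","properties":{"rows":{"type":"string"},"jaw":{"type":"number"},"newtons":{"type":"number"}},"required":["rows"]}

```bash
mkdir -p pics; ls; cat > h.py <<'E'
import numpy as np, cv2
from scipy.spatial.transform import Rotation as R
from cell import observe, get_image, workorder, models, ctrl
def save(p,n): cv2.imwrite('pics/'+n,p['img'][:,:,::-1])
def px(p,w):
    T=np.linalg.inv(p['cam_to_world']); c=T[:3,:3]@np.array(w)+T[:3,3]; u=p['K']@c; return (u[:2]/u[2]).round(0)
E
python3 - <<'E'
from h import *
np.set_printoptions(precision=4,suppress=True)
o=observe(); print(o['clock'],o['tool_pos'],o['ee_rot'],o['gripper_width'],ctrl.pinch_z)
P={n:get_image(n) for n in('scene','top')}
for n,p in P.items():
    save(p,n+'0.png')
    for q in('weight','mouth','nose_tip','hook_seat','tab_mid','stand','pin_mid','pin_head','gear','bearing','bottle_1'):
        r=models.spot_point(q,p)
        print(n,q,[(np.round(d['location'],3),round(d['p'],2),px(p,d['location'])) for d in r[:3]])
E
```

```text
pics
0.0 [ 0.1506 -0.5805  0.2215] [-3.1144 -0.3974  0.0002] 0.08794129227182709 0.0187
scene weight [(array([ 0.359,  0.184, -0.002]), 0.88, array([359., 293.])), (array([ 0.455,  0.231, -0.   ]), 0.7, array([314., 271.]))]
scene mouth [(array([0.365, 0.186, 0.071]), 0.96, array([358., 266.])), (array([0.456, 0.226, 0.091]), 0.79, array([315., 238.])), (array([0.627, 0.188, 0.002]), 0.49, array([294., 218.]))]
scene nose_tip [(array([0.473, 0.226, 0.084]), 0.73, array([311., 235.])), (array([0.353, 0.18 , 0.061]), 0.72, array([364., 273.]))]
scene hook_seat [(array([0.362, 0.19 , 0.09 ]), 0.63, array([358., 261.])), (array([0.452, 0.23 , 0.121]), 0.6, array([314., 228.]))]
scene tab_mid [(array([0.36 , 0.183, 0.115]), 0.76, array([362., 250.])), (array([0.451, 0.229, 0.155]), 0.62, array([315., 214.])), (array([0.456, 0.229, 0.001]), 0.61, array([315., 270.]))]
scene stand [(array([ 0.536,  0.039, -0.002]), 0.98, array([366., 219.])), (array([0.631, 0.189, 0.002]), 0.67, array([293., 217.]))]
scene pin_mid [(array([0.545, 0.05 , 0.18 ]), 0.92, array([365., 154.]))]
scene pin_head [(
[... 910 characters left out ...]
ay([326., 265.])), (array([0.453, 0.229, 0.117]), 0.68, array([303., 222.]))]
top tab_mid [(array([0.45 , 0.228, 0.156]), 0.94, array([302., 222.])), (array([0.365, 0.182, 0.113]), 0.76, array([327., 265.])), (array([ 0.537,  0.036, -0.001]), 0.26, array([388., 189.]))]
top stand [(array([0.54 , 0.038, 0.003]), 0.91, array([387., 187.]))]
top pin_mid [(array([0.545, 0.05 , 0.181]), 0.79, array([393., 169.])), (array([0.552, 0.079, 0.181]), 0.3, array([378., 166.]))]
top pin_head [(array([0.552, 0.078, 0.181]), 0.58, array([378., 165.]))]
top gear [(array([0.628, 0.183, 0.002]), 0.74, array([324., 152.]))]
top bearing [(array([0.393, 0.088, 0.005]), 0.75, array([368., 252.]))]
top bottle_1 []
```

```bash
python3 - <<'E'
import cv2,numpy as np
a=cv2.imread('pics/scene0.png')[90:320,200:440];b=cv2.imread('pics/top0.png')[90:320,240:480]
cv2.imwrite('pics/c0.png',cv2.resize(np.vstack([np.hstack([a,b])]),None,fx=1.66,fy=1.66,interpolation=cv2.INTER_CUBIC))
E
```

```text
(no output)
```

View pics/c0.png

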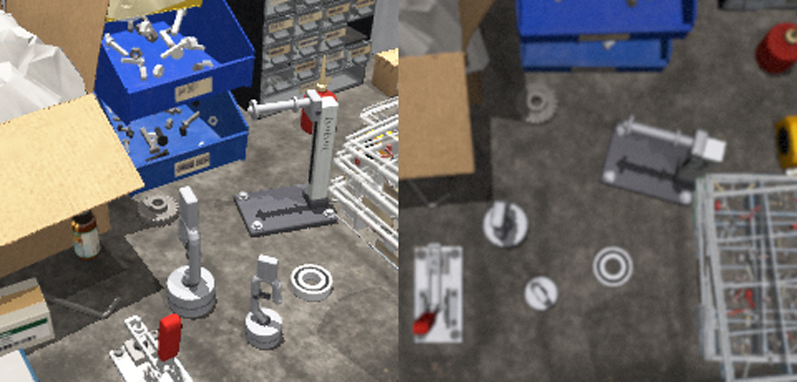

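Picture: the larger weight stands at about (190,270) in the left crop, world (0.455, 0.230). The small look-alike is at (262,310). The stand's pin head is at (250,107), and the weight's bar is already nearly square to the pin.

```bash
cat >> h.py <<'E'
def rel(pos,yaw=None):
    """tool-frame shift (mm) and turn to reach world TCP pos, tool down with tool x at world yaw (deg)"""
    o=observe(); r=R.from_rotvec(o['ee_rot']); t=r.inv().apply(np.array(pos)-o['tool_pos'])*1000
    g=r if yaw is None else R.from_euler('z',yaw,degrees=True)*R.from_euler('x',np.pi)
    v=(r.inv()*g).as_rotvec()
    print('rel',t.round(1),v.round(3))
def st():
    o=observe(); r=R.from_rotvec(o['ee_rot']).as_matrix()
    print('t',round(o['clock'],2),'tcp',o['tool_pos'].round(4) if hasattr(o['tool_pos'],'round') else o['tool_pos'],'yaw',np.degrees(np.arctan2(r[1,0],r[0,0])).round(2),'tilt',r[:,2].round(3),'F',np.round(o['force'],2),'w',round(o['gripper_width'],4))
E
python3 - <<'E'
from h import *
st()
rel([.40,-.25,.36],-12); rel([.42,.15,.33],-12)
E
```

```text
t 1.2 tcp [ 0.1506 -0.5808  0.2226] yaw 14.54 tilt [-0.  0. -1.] F [ 0.39 -0.36  0.63] w 0.0878
rel [ 324.4 -257.6 -137.4] [-0.     0.     0.463]
rel [ 444.2 -639.8 -107.4] [-0.     0.     0.463]
```

Emit:
drive_tool:
  rows: "324 -258 -137 0 0 0.46;324 -258 -137 0 0 0.46;324 -258 -137 0 0 0.46;324 -258 -137 0 0 0.46;324 -258 -137 0 0 0.46;324 -258 -137 0 0 0.46;324 -258 -137 0 0 0.46;324 -258 -137 0 0 0.46;444 -640 -107 0 0 0.46;444 -640 -107 0 0 0.46"
  jaw: 1

```text
clock: 2.2
tool_pos: [0.3883, -0.1769, 0.3439]
ee_rot: [3.125, -0.323, 0.001]
force: [0.7, -0.4, -0.1]
gripper_width: 0.0879
```

```bash
python3 - <<'E'
from h import *
st(); rel([.42,.15,.33],-12)
E
```

```text
t 2.2 tcp [ 0.3883 -0.1769  0.3439] yaw -11.81 tilt [ 0.001 -0.    -1.   ] F [ 0.71 -0.41 -0.08] w 0.0879
rel [ -35.9 -326.5   13.8] [ 0.    -0.001  0.003]
```

Emit:
drive_tool:
  rows: "-36 -326 14 0 0 0;-36 -326 14 0 0 0;-36 -326 14 0 0 0;-36 -326 14 0 0 0;-36 -326 14 0 0 0;-36 -326 14 0 0 0;-36 -326 14 0 0 0;-36 -326 14 0 0 0;-36 -326 14 0 0 0"

```text
clock: 3.1
tool_pos: [0.4196, 0.1497, 0.3298]
ee_rot: [3.125, -0.321, 0.0]
force: [-0.1, 0.7, -0.7]
gripper_width: 0.0879
```

```bash
python3 - <<'E'
from h import *
st()
p=get_image('wrist'); save(p,'w1.png')
for q in('weight','mouth','nose_tip','hook_seat','tab_mid','stand','pin_mid','pin_head','gear','bottle_1'):
    print(q,[(np.round(d['location'],4),round(d['p'],2),px(p,d['location'])) for d in models.spot_point(q,p)[:3]])
E
```

```text
t 3.1 tcp [0.4196 0.1497 0.3298] yaw -11.72 tilt [ 0.    -0.001 -1.   ] F [-0.14  0.66 -0.7 ] w 0.0879
weight [(array([ 0.3611,  0.1858, -0.0038]), 0.85, array([304., 201.])), (array([ 0.4541,  0.2293, -0.001 ]), 0.66, array([260., 144.]))]
mouth [(array([0.4578, 0.2298, 0.0898]), 0.88, array([245., 149.])), (array([0.3587, 0.1836, 0.0681]), 0.72, array([304., 217.]))]
nose_tip [(array([0.3512, 0.1796, 0.065 ]), 0.93, array([308., 221.])), (array([ 0.4559,  0.2285, -0.0027]), 0.72, array([260., 143.])), (array([0.4739, 0.226 , 0.0817]), 0.69, array([246., 134.]))]
hook_seat [(array([0.4541, 0.2309, 0.1182]), 0.75, array([240., 156.])), (array([0.3609, 0.1844, 0.0868]), 0.74, array([302., 220.]))]
tab_mid [(array([0.4537, 0.2303, 0.1572]), 0.89, array([231., 162.])), (array([0.3597, 0.1861, 0.1131]), 0.73, array([300., 228.]))]
stand [(array([0.5441, 0.0353, 0.0041]), 0.84, array([387.,  46.]))]
pin_mid [(array([0.5429, 0.0477, 0.1738]), 0.58, array([410.,  16.]))]
pin_head [(array([ 0.6252,  0.1863, -0.0023]), 0.62, array([260.,   5.])), (array([0.5528, 0.0823, 0.1823]), 0.6, array([369.,   9.]))]
gear [(array([ 0.6226,  0.1852, -0.001 ]), 0.91, array([261.,   7.]))]
bottle_1 [(array([ 0.6027,  0.3086, -0.002 ]), 0.71, array([173.,  45.])), (array([0.4579, 0.2315, 0.1196]), 0.29, array([238., 153.]))]
```

View pics/w1.png

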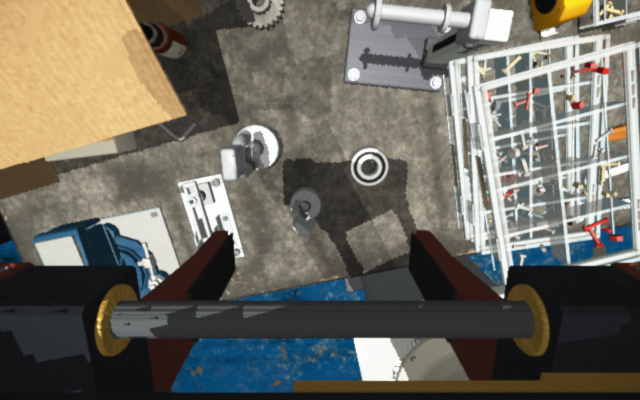

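```bash
python3 - <<'E'
from h import *
np.set_printoptions(precision=4,suppress=True)
P=[get_image('scene'),get_image('top'),get_image('wrist')]
def tri(uvs):
    A=np.zeros((3,3));b=np.zeros(3);L=[]
    for p,u in zip(P,uvs):
        if u is None: continue
        d=p['cam_to_world'][:3,:3]@np.linalg.solve(p['K'],[*u,1]);d/=np.linalg.norm(d);c=p['cam_to_world'][:3,3]
        M=np.eye(3)-np.outer(d,d);A+=M;b+=M@c;L.append((M,c))
    x=np.linalg.solve(A,b);print(x,[np.linalg.norm(M@(x-c)).round(4) for M,c in L]);return x
tri([(287,204),(286,210),(185,120)]);tri([None,(286,210),(185,120)]); tri([(287,204),None,(185,120)])
print([c['cam_to_world'][:3,3] for c in P])
# stand yaw: lower base edge and pin in wrist
m=models.outline_of('stand',P[2])[0]['pixels']; print(m.sum())
for n in (0,1):
  for q in('pin_mid','pin_head','stand','nose_tip','weight','tab_mid'):
    print(n,q,[(np.round(d['location'],4),round(d['p'],2)) for d in models.spot_point(q,P[n])[:2]])
a=P[2]['img'][0:100,330:530,::-1]; b=P[2]['img'][110:210,180:380,::-1]
cv2.imwrite('pics/c2.png',cv2.resize(np.hstack([a,b]),None,fx=2,fy=2,interpolation=cv2.INTER_CUBIC))
c=P[0]['img'][130:240,290:430,::-1]; d=P[0]['img'][190:300,260:400,::-1]
cv2.imwrite('pics/c3.png',np.vstack([cv2.resize(np.hstack([a,b]),(800,200),interpolation=cv2.INTER_CUBIC),cv2.resize(np.hstack([c,d]),(800,314),interpolation=cv2.INTER_CUBIC)]))
E
```

```text
[0.4888 0.2605 0.1642] [np.float64(0.0061), np.float64(0.0161), np.float64(0.0119)]
[0.4888 0.2636 0.1412] [np.float64(0.0135), np.float64(0.0135)]
[0.5009 0.261  0.1594] [np.float64(0.0), np.float64(0.0)]
[array([-0.0706,  0.5215,  0.6471]), array([0.3738, 0.1746, 0.9806]), array([0.4863, 0.1345, 0.4918])]
10855
0 pin_mid [(array([0.5475, 0.0495, 0.1774]), 0.57)]
0 pin_head [(array([0.5538, 0.0826, 0.1826]), 0.82), (array([0.4531, 0.228 , 0.1217]), 0.59)]
0 stand [(array([ 0.5356,  0.0359, -0.0031]), 0.64)]
0 nose_tip [(array([0.4739, 0.2262, 0.083 ]), 0.82), (array([0.3506, 0.178 , 0.0626]), 0.65)]
0 weight [(array([ 0.3615,  0.184 , -0.0017]), 0.65), (array([0.4535, 0.2302, 0.0019]), 0.58)]
0 tab_mid [(array([0.4541, 0.2309, 0.1542]), 0.66), (array([0.3606, 0.1864, 0.1136]), 0.58)]
1 pin_mid []
1 pin_head []
1 stand []
1 nose_tip [(array([0.3519, 0.1785, 0.0617]), 0.52)]
1 weight [(array([ 0.3628,  0.1886, -0.0007]), 0.4)]
1 tab_mid [(array([0.3935, 0.0893, 0.0029]), 0.61), (array([0.3667, 0.1828, 0.1131]), 0.44)]
```

View pics/c3.png

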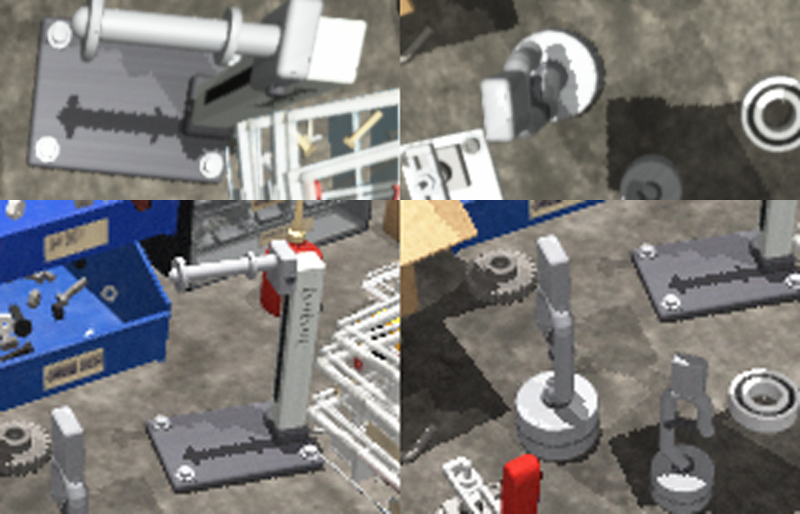

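```bash
python3 - <<'E'
from h import *
np.set_printoptions(precision=4,suppress=True)
S=get_image('scene');W=get_image('wrist')
def ray(p,u): return p['cam_to_world'][:3,3],p['cam_to_world'][:3,:3]@np.linalg.solve(p['K'],[*u,1])
def at(p,u,z): c,d=ray(p,u); return c+d*(z-c[2])/d[2]
def ang(a,b): v=b-a; return a,b,np.degrees(np.arctan2(v[1],v[0]))
print('base',ang(at(W,(441,91),.01),at(W,(344,84),.01)))
print('pin',ang(at(W,(449,17),.18),at(W,(375,12),.18)))
print('tab',ang(at(W,(180+485/2-200,110+138/2),.172),at(W,(180+485/2-200,110+84/2),.172)))
# box edge: scene line plane vs wrist rays
def sc(u): return (u[0]/1.66+200,u[1]/1.66+90)
c,d1=ray(S,sc((145,190)));_,d2=ray(S,sc((0,262)));n=np.cross(d1,d2)
for u in((185,120),(120,136),(60,150),(5,164)):
    w,d=ray(W,u); print('box',w+d*(n@(c-w))/(n@d))
E
```

```text
base (array([ 0.4744, -0.0244,  0.01  ]), array([0.5091, 0.0995, 0.01  ]), np.float64(74.34712717778969))
pin (array([0.5347, 0.0186, 0.18  ]), array([0.5505, 0.0769, 0.18  ]), np.float64(74.78595965812784))
tab (array([0.4416, 0.2382, 0.172 ]), array([0.4659, 0.2313, 0.172 ]), np.float64(-15.875132661674908))
box [0.5009 0.2617 0.1578]
box [0.4996 0.3314 0.1488]
box [0.499 0.401 0.139]
box [0.4973 0.4692 0.1306]
```

```bash
python3 - <<'E'
from h import *
st(); rel([.4535,.2295,.23],-15.5); rel([.4535,.2295,.139],-15.5)
E
```

```text
t 4.55 tcp [0.4198 0.1495 0.3298] yaw -11.81 tilt [ 0.001 -0.    -1.   ] F [-0.3   0.2   0.49] w 0.0877
rel [ 16.6 -85.2  99.9] [ 0.    -0.001  0.064]
rel [ 16.6 -85.2 190.9] [ 0.    -0.001  0.064]
```

Emit:
drive_tool:
  rows: "17 -85 60 0 0 0.064;17 -85 100 0 0 0.064;17 -85 100 0 0 0.064;17 -85 100 0 0 0.064;17 -85 100 0 0 0.064;17 -85 100 0 0 0.064"
  jaw: 0.1

```text
clock: 5.15
tool_pos: [0.4543, 0.2288, 0.2325]
ee_rot: [-3.111, 0.424, -0.006]
force: [-0.5, -0.0, 0.3]
gripper_width: 0.0486
```

```bash
python3 - <<'E'
from h import *
st()
p=get_image('wrist'); save(p,'w4.png')
for q in('weight','nose_tip','hook_seat','tab_mid','pin_mid','pin_head'):
    print(q,[(np.round(d['location'],4),round(d['p'],2),px(p,d['location'])) for d in models.spot_point(q,p)[:3]])
rel([.4535,.2295,.139],-15.5)
E
```

```text
t 5.15 tcp [0.4543 0.2288 0.2325] yaw -15.5 tilt [ 0.004  0.001 -1.   ] F [-0.47 -0.01  0.34] w 0.0486
weight [(array([ 0.3627,  0.1864, -0.001 ]), 0.65, array([375., 233.])), (array([0.4581, 0.2292, 0.1194]), 0.17, array([319., 190.]))]
nose_tip [(array([0.4721, 0.2247, 0.0799]), 0.69, array([320., 165.])), (array([0.4539, 0.2296, 0.0009]), 0.46, array([320., 170.]))]
hook_seat [(array([0.4567, 0.2318, 0.1186]), 0.89, array([316., 193.]))]
tab_mid [(array([0.4531, 0.2321, 0.1581]), 0.95, array([316., 210.]))]
pin_mid []
pin_head []
rel [-0.8 -0.3 91.6] [-0.001 -0.002 -0.   ]
```

View pics/w4.png

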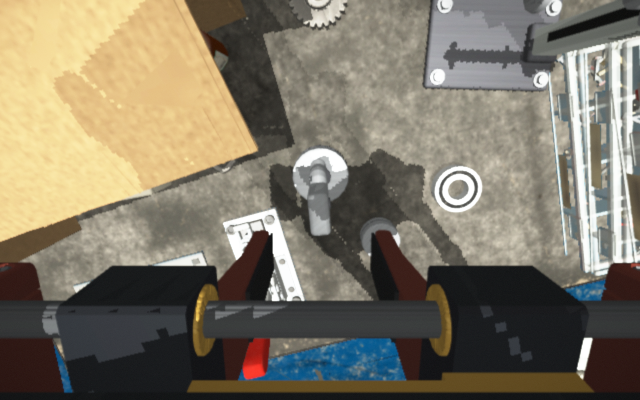

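Emit:
drive_tool:
  rows: "-1 -1 40 0 0 0;-1 -1 70 0 0 0;-1 -1 91 0 0 0;-1 -1 91 0 0 0;-1 -1 91 0 0 0"

```text
clock: 6.0
tool_pos: [0.4535, 0.2302, 0.1402]
ee_rot: [-3.112, 0.424, -0.003]
force: [-0.1, -0.5, -0.0]
gripper_width: 0.0483
```

Emit:
drive_tool:
  rows: "0 0 0 0 0 0;0 0 0 0 0 0;0 0 0 0 0 0;0 0 0 0 0 0;0 0 0 0 0 0;0 0 0 0 0 0"
  jaw: -1
  newtons: 50

```text
clock: 6.6
tool_pos: [0.4537, 0.2301, 0.1406]
ee_rot: [-3.112, 0.424, -0.004]
force: [0.8, 0.5, 1.9]
gripper_width: 0.0136
```

```bash
python3 - <<'E'
from h import *
st()
E
```

```text
t 6.6 tcp [0.4537 0.2301 0.1406] yaw -15.51 tilt [ 0.002  0.    -1.   ] F [0.75 0.5  1.91] w 0.0136
```

Emit:
drive_tool:
  rows: "0 0 -20 0 0 0;0 0 -50 0 0 0;0 0 -90 0 0 0;0 0 -125 0 0 0;0 0 -125 0 0 0;0 0 -125 0 0 0"

```text
clock: 7.2
tool_pos: [0.4535, 0.2301, 0.2647]
ee_rot: [-3.113, 0.424, -0.003]
force: [-0.1, -0.5, -5.6]
gripper_width: 0.0139
```

```bash
python3 - <<'E'
from h import *
st(); rel([.4708,.0708,.254],-15.5)
E
```

```text
t 7.2 tcp [0.4535 0.2301 0.2647] yaw -15.51 tilt [ 0.002  0.    -1.   ] F [-0.06 -0.5  -5.63] w 0.0139
rel [ 59.3 148.9  10.7] [-0.001 -0.002 -0.   ]
```

Emit:
drive_tool:
  rows: "5 35 0 0 0 0;15 75 0 0 0 0;35 115 5 0 0 0;50 140 11 0 0 0;59 149 11 0 0 0;59 149 11 0 0 0;59 149 11 0 0 0;59 149 11 0 0 0"

```text
clock: 8.0
tool_pos: [0.4702, 0.072, 0.2533]
ee_rot: [-3.112, 0.421, -0.002]
force: [0.6, 1.2, -3.2]
gripper_width: 0.0137
```

```bash
python3 - <<'E'
from h import *
st()
for n in('wrist','scene','top'):
    p=get_image(n); save(p,n+'5.png')
    for q in('weight','nose_tip','mouth','hook_seat','tab_mid','pin_mid','pin_head'):
        print(n,q,[(np.round(d['location'],4),round(d['p'],2),px(p,d['location'])) for d in models.spot_point(q,p)[:2]])
a=cv2.imread('pics/wrist5.png');b=cv2.imread('pics/scene5.png')[90:290,250:470];c=cv2.imread('pics/top5.png')[90:290,250:470]
r=lambda i,w,h:cv2.resize(i,(w,h),interpolation=cv2.INTER_CUBIC)
cv2.imwrite('pics/c5.png',np.hstack([r(b,400,364),r(c,400,364)]))
E
```

```text
t 8.0 tcp [0.4702 0.072  0.2533] yaw -15.41 tilt [ 0.001  0.001 -1.   ] F [ 0.64  1.18 -3.22] w 0.0137
wrist weight [(array([0.474 , 0.0684, 0.1104]), 0.71, array([323., 181.])), (array([ 0.3638,  0.1874, -0.0022]), 0.56, array([257., 267.]))]
wrist nose_tip [(array([0.4887, 0.0669, 0.1929]), 0.85, array([320., 185.]))]
wrist mouth [(array([0.472 , 0.0731, 0.1981]), 0.64, array([317., 213.]))]
wrist hook_seat [(array([0.4747, 0.0714, 0.2326]), 0.75, array([318., 227.]))]
wrist tab_mid [(array([0.4708, 0.074 , 0.2725]), 0.73, array([314., 266.])), (array([ 0.6026,  0.3081, -0.0007]), 0.37, array([ 93., 110.]))]
wrist pin_mid [(array([0.546 , 0.0488, 0.1748]), 0.76, array([323.,  90.])), (array([0.4717, 0.0729, 0.2324]), 0.26, array([317., 232.]))]
wrist pin_head [(array([0.5536, 0.0818, 0.1838]), 0.63, array([270.,  92.])), (array([0.4694, 0.0731, 0.2727]), 0.36, array([317., 268.]))]
scene weight [(array([0.474, 0.069, 0.116]), 0.75, array([375., 198.])), (array([0.4878, 0.0684, 0.1969]), 0.69, array([374., 162.]))]
scene nose_tip [(array([0.3502, 0.1798, 0.0636]), 0.88, array([365.,
[... 552 characters left out ...]
, 0.79, array([351., 156.]))]
top weight [(array([0.3649, 0.187 , 0.0013]), 0.7, array([325., 265.]))]
top nose_tip [(array([0.3547, 0.1802, 0.0598]), 0.68, array([328., 270.])), (array([6.282e-01, 1.836e-01, 4.000e-04]), 0.55, array([324., 152.]))]
top mouth [(array([0.3624, 0.1895, 0.066 ]), 0.81, array([323., 266.])), (array([0.4729, 0.0733, 0.2091]), 0.64, array([384., 205.]))]
top hook_seat [(array([0.3668, 0.186 , 0.0865]), 0.52, array([325., 264.])), (array([0.4745, 0.0687, 0.2324]), 0.48, array([389., 202.]))]
top tab_mid [(array([0.3658, 0.1826, 0.1123]), 0.83, array([326., 265.]))]
top pin_mid [(array([ 6.309e-01,  1.838e-01, -3.000e-04]), 0.5, array([324., 151.]))]
top pin_head []
```

View pics/wrist5.png

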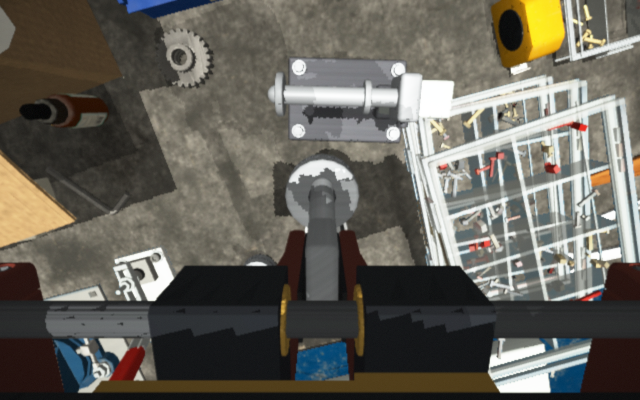

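View pics/c5.png

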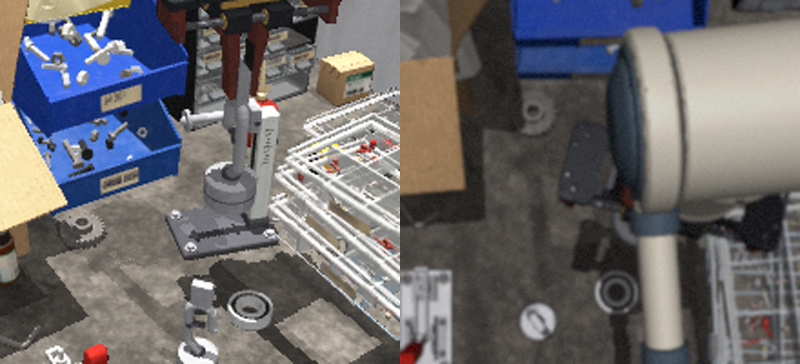

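```bash
python3 - <<'E'
from h import *
np.set_printoptions(precision=4,suppress=True)
W=get_image('wrist'); g=W['img'].mean(2)
for c in(305,320,335,350): print(c,g[78:116,c].astype(int))
def at(p,u,z):
    c=p['cam_to_world'][:3,3];d=p['cam_to_world'][:3,:3]@np.linalg.solve(p['K'],[*u,1]); return c+d*(z-c[2])/d[2]
o=observe(); r=R.from_rotvec(o['ee_rot']); f=lambda q:r.inv().apply(q-o['tool_pos'])*1000
for u in((325,85),(325,90),(325,95),(325,100),(325,105),(275,95),(284,95),(366,95),(374,95)): print(u,at(W,u,.18),f(at(W,u,.18)))
print(W['cam_to_world'][:3,3])
E
```

```text
305 [146 136 132 132 131 131 130 130 127 145 172 188 200 211 219 229 239 245
 244 234 218 206 195 183 172 157 137 116 124 118  79  71  70  71  71  70
  66  63]
320 [131 131 130 130 129 129 129 128 120 137 176 201 220 229 234 241 248 252
 253 252 247 238 231 222 210 196 177 149 127 100  58  47  47  44  48  47
  46  48]
335 [131 128 127 128 130 129 129 125 124 128 159 192 213 225 232 238 245 250
 253 253 249 242 235 226 216 203 187 162 129 115  92  55  45  47  48  46
  46  46]
350 [129 129 126 125 127 127 127 127 134 139 153 180 205 220 229 235 242 248
 251 252 251 245 238 230 221 208 193 173 142 111  89  75  72  70  70  70
  70  71]
(325, 85) [0.5488 0.0456 0.18  ] [82.0749  3.4183 73.8257]
(325, 90) [0.5458 0.0464 0.18  ] [79.0005  3.4293 73.8202]
(325, 95) [0.5429 0.0472 0.18  ] [75.9046  3.4404 73.8146]
(325, 100) [0.5399 0.0481 0.18  ] [72.7872  3.4515 73.809 ]
(325, 105) [0.5368 0.0489 0.18  ] [69.6478  3.4628 73.8034]
(275, 95) [0.5515 0.0785 0.18  ] [ 75.8653 -28.9588  73.8359]
(284, 95) [0.5499 0.0729 0.18  ] [ 75.8724 -23.1271  73.8321]
(366, 95) [0.5358 0.0216 0.18  ] [75.9369 30.0093 73.7971]
(374, 95) [0.5344 0.0166 0.18  ] [75.9432 35.1936 73.7937]
[0.5358 0.0515 0.4157]
```

Picture: the weight hangs upright at about col 322. The pin lies horizontal at row 97, with its free length between cols 285 and 366, so yaw and sideways alignment are good. Moving in.

Emit:
drive_tool:
  rows: "15 1 0 0 0 0;30 2 0 0 0 0;45 2 0 0 0 0;55 2 0 0 0 0;62 2 0 0 0 0;68 2 0 0 0 0;72 2 0 0 0 0;72 2 0 0 0 0;72 2 0 0 0 0"

```text
clock: 10.15
tool_pos: [0.5392, 0.0497, 0.2539]
ee_rot: [-3.112, 0.424, -0.003]
force: [0.4, -0.5, -4.6]
gripper_width: 0.0135
```

```bash
python3 - <<'E'
from h import *
st()
for n in('wrist','scene'):
    p=get_image(n); save(p,n+'6.png')
    for q in('weight','nose_tip','mouth','hook_seat','tab_mid','pin_mid','pin_head'):
        print(n,q,[(np.round(d['location'],4),round(d['p'],2),px(p,d['location'])) for d in models.spot_point(q,p)[:2]])
a=cv2.imread('pics/wrist6.png')[50:300,200:450];b=cv2.imread('pics/scene6.png')[100:220,310:430]
r=lambda i,w,h:cv2.resize(i,(w,h),interpolation=cv2.INTER_CUBIC)
cv2.imwrite('pics/c6.png',np.hstack([r(a,400,400),r(b,400,400)]))
E
```

```text
t 10.15 tcp [0.5392 0.0497 0.2539] yaw -15.5 tilt [ 0.002  0.    -1.   ] F [ 0.45 -0.46 -4.63] w 0.0135
wrist weight [(array([0.5395, 0.0491, 0.1139]), 0.71, array([321., 186.])), (array([0.5427, 0.0489, 0.2049]), 0.68, array([319., 213.]))]
wrist nose_tip [(array([0.5545, 0.0408, 0.1972]), 0.62, array([327., 189.]))]
wrist mouth [(array([0.5414, 0.0519, 0.2046]), 0.95, array([315., 216.]))]
wrist hook_seat [(array([0.5423, 0.0507, 0.2312]), 0.77, array([316., 228.])), (array([5.436e-01, 3.580e-02, 4.000e-04]), 0.59, array([331., 160.]))]
wrist tab_mid [(array([0.5528, 0.0847, 0.1837]), 0.74, array([266., 204.])), (array([0.5367, 0.0528, 0.2733]), 0.55, array([314., 272.]))]
wrist pin_mid [(array([0.546 , 0.0483, 0.174 ]), 0.89, array([319., 196.]))]
wrist pin_head [(array([0.5511, 0.0829, 0.1812]), 0.6, array([270., 204.]))]
scene weight [(array([ 0.3601,  0.1834, -0.0011]), 0.85, array([359., 292.])), (array([0.5424, 0.0496, 0.1138]), 0.67, array([364., 180.]))]
scene nose_tip [(array([0.3511, 0.1806, 0.0613]), 0.75, array([365., 273.])), (array([0.5626, 0.0439, 0.196 ]), 0.61, array([363., 143.]))]
scene mouth [(array([0.3641, 0.1865, 0.0676]), 0.96, array([358., 268.])), (array([0.5359, 0.0469, 0.2035]), 0.84, array([369., 146.]))]
scene hook_seat [(array([0.5392, 0.0484, 0.2339]), 0.92, array([368., 133.])), (array([0.3608, 0.1895, 0.0873]), 0.74, array([358., 262.]))]
scene tab_mid [(array([0.358 , 0.1859, 0.1145]), 0.78, array([362., 252.])), (array([0.5353, 0.0496, 0.2666]), 0.75, array([370., 119.]))]
scene pin_mid [(array([0.5485, 0.0496, 0.1811]), 0.95, array([364., 153.]))]
scene pin_head [(array([0.5546, 0.081 , 0.1792]), 0.54, array([350., 156.]))]
```

View pics/c6.png

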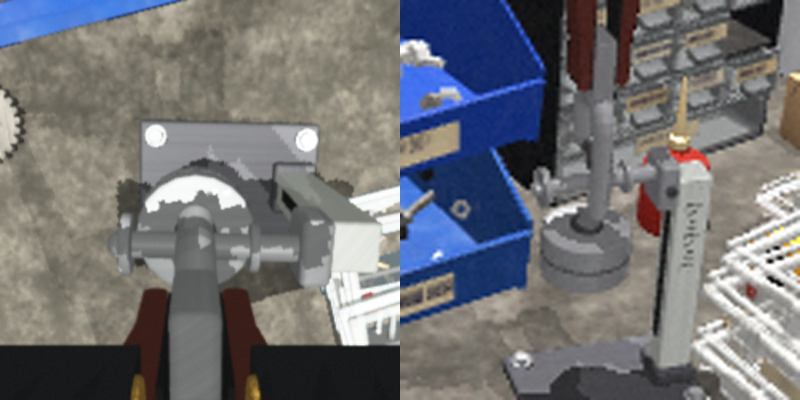

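```bash
python3 - <<'E'
from h import *
np.set_printoptions(precision=4,suppress=True)
W=get_image('wrist'); g=W['img'].mean(2)
for c in(288,294,300,306,345): print(c,g[188:222,c].astype(int))
o=observe(); r=R.from_rotvec(o['ee_rot'])
def f(u,z):
    c=W['cam_to_world'][:3,3];d=W['cam_to_world'][:3,:3]@np.linalg.solve(W['K'],[*u,1]); return r.inv().apply(c+d*(z-c[2])/d[2]-o['tool_pos'])*1000
for v in(190,195,200,205,210): print(v,f((295,v),.18)[:2])
for u in((270,200),(280,200),(358,200),(366,200)):print(u,f(u,.18)[:2])
E
```

```text
288 [117 118 125 131 149 159 133 102 103 109 111 114 119 123 127 131 128 121
 114 117 122 129 132  98  57  48  45  51  83 108 112 112 114 117]
294 [118 119 119 117 118 122 115 103 104 108 112 114 117 122 127 131 130 122
 116 112 107 101  99 127 160 170 170 170 165 155 138 129 132 133]
300 [118 119 119 117 115 113 106 100 102 108 112 113 117 121 128 132 131 123
 116 112 109 104 100 116 151 171 174 174 174 171 169 168 164 162]
306 [117 117 119 117 114 112 106 100 101 105 110 114 116 120 126 130 132 123
 117 113 109 103 101 117 150 170 177 176 176 174 170 169 169 168]
345 [117 118 118 115 113 112 112 107 100 101 105 111 114 115 121 128 136 167
 187 180 163 149 124 104 121 160 180 180 158 125 116 114 112 105]
190 [ 12.6317 -17.1806]
195 [  9.0541 -17.2455]
200 [  5.4496 -17.3109]
205 [  1.8179 -17.3768]
210 [ -1.8413 -17.4432]
(270, 200) [  5.4284 -34.7967]
(280, 200) [  5.4369 -27.8024]
(358, 200) [ 5.5029 26.7562]
(366, 200) [ 5.5097 32.3522]
```

Emit:
drive_tool:
  rows: "1 0 4 0 0 0;1 0 8 0 0 0;1 0 12 0 0 0;1 0 15 0 0 0;1 0 18 0 0 0;1 0 20 0 0 0;1 0 22 0 0 0;1 0 24 0 0 0;1 0 24 0 0 0"

```text
clock: 11.9
tool_pos: [0.5403, 0.0494, 0.2299]
ee_rot: [-3.112, 0.424, -0.003]
force: [-0.7, -1.1, -1.7]
gripper_width: 0.0137
```

```bash
python3 - <<'E'
from h import *
st(); print(observe()['torque'])
E
```

```text
t 11.9 tcp [0.5403 0.0494 0.2299] yaw -15.51 tilt [ 0.002  0.    -1.   ] F [-0.65 -1.06 -1.75] w 0.0137
[0.04761075 0.19081283 0.04115736]
```

Emit:
drive_tool:
  rows: "0 0 2 0 0 0;0 0 4 0 0 0;0 0 6 0 0 0;0 0 8 0 0 0;0 0 10 0 0 0;0 0 11 0 0 0;0 0 11 0 0 0"

```text
clock: 12.6
tool_pos: [0.5404, 0.0494, 0.2189]
ee_rot: [-3.112, 0.424, -0.003]
force: [-2.3, -0.2, 2.0]
gripper_width: 0.0138
```

Emit:
drive_tool:
  rows: "0 0 1 0 0 0;0 0 2 0 0 0;0 0 3 0 0 0;0 0 4 0 0 0;0 0 4 0 0 0"

```text
clock: 13.1
tool_pos: [0.5405, 0.0494, 0.2149]
ee_rot: [-3.112, 0.424, -0.004]
force: [-0.3, -0.6, 2.2]
gripper_width: 0.0137
```

Emit:
drive_tool:
  rows: "0 0 1 0 0 0;0 0 2 0 0 0;0 0 3 0 0 0;0 0 3 0 0 0"

```text
clock: 13.5
tool_pos: [0.5406, 0.0493, 0.2118]
ee_rot: [-3.112, 0.424, -0.004]
force: [-1.2, -0.2, 3.0]
gripper_width: 0.0139
```

Emit:
drive_tool:
  rows: "0 0 1 0 0 0;0 0 2 0 0 0;0 0 3 0 0 0;0 0 3 0 0 0"

```text
clock: 13.9
tool_pos: [0.5407, 0.0493, 0.2088]
ee_rot: [-3.112, 0.424, -0.005]
force: [-0.5, 0.4, 3.3]
gripper_width: 0.0135
```

Emit:
drive_tool:
  rows: "0 0 1 0 0 0;0 0 2 0 0 0;0 0 2 0 0 0"

```text
clock: 14.2
tool_pos: [0.5409, 0.0493, 0.2068]
ee_rot: [-3.112, 0.424, -0.005]
force: [-0.9, -0.8, 4.6]
gripper_width: 0.0138
```

```bash
python3 - <<'E'
from h import *
st(); print(observe()['torque'])
p=get_image('scene'); save(p,'s7.png')
for q in('weight','nose_tip','mouth','hook_seat','tab_mid','pin_mid','pin_head'):
    print(q,[(np.round(d['location'],4),round(d['p'],2)) for d in models.spot_point(q,p)[:2]])
E
```

```text
t 14.2 tcp [0.5409 0.0493 0.2068] yaw -15.52 tilt [ 0.003  0.    -1.   ] F [-0.86 -0.85  4.56] w 0.0138
[-0.09935545  0.12543269  0.00654821]
weight [(array([ 0.3618,  0.1831, -0.0008]), 0.71), (array([0.5435, 0.047 , 0.0693]), 0.7)]
nose_tip [(array([0.5605, 0.0463, 0.1511]), 0.87), (array([0.3515, 0.177 , 0.0632]), 0.58)]
mouth [(array([0.5385, 0.0435, 0.1582]), 0.74), (array([0.3648, 0.1875, 0.0686]), 0.57)]
hook_seat [(array([0.5397, 0.0483, 0.1847]), 0.9), (array([0.3651, 0.1886, 0.087 ]), 0.82)]
tab_mid [(array([0.3612, 0.1865, 0.1124]), 0.83), (array([0.5378, 0.0499, 0.2207]), 0.69)]
pin_mid [(array([0.5434, 0.0492, 0.1557]), 0.9), (array([0.5413, 0.0462, 0.1548]), 0.53)]
pin_head [(array([0.5555, 0.0814, 0.1589]), 0.77)]
```

Emit:
drive_tool:
  rows: "0 0 1 0 0 0;0 0 2 0 0 0;0 0 2 0 0 0"

```text
clock: 14.9
tool_pos: [0.5408, 0.0493, 0.2048]
ee_rot: [-3.112, 0.424, -0.005]
force: [-0.3, 0.1, 4.0]
gripper_width: 0.0139
```

Emit:
drive_tool:
  rows: "0 0 1 0 0 0;0 0 2 0 0 0;0 0 2 0 0 0"

```text
clock: 15.2
tool_pos: [0.5407, 0.0494, 0.2027]
ee_rot: [-3.112, 0.424, -0.005]
force: [-0.6, -1.3, 5.2]
gripper_width: 0.0138
```

Emit:
drive_tool:
  rows: "0 0 1 0 0 0;0 0 2 0 0 0;0 0 2 0 0 0"

```text
clock: 15.5
tool_pos: [0.5405, 0.0496, 0.2007]
ee_rot: [-3.112, 0.423, -0.004]
force: [-1.2, -0.1, 5.5]
gripper_width: 0.0137
```

Emit:
drive_tool:
  rows: "0 0 1 0 0 0;0 0 2 0 0 0;0 0 2 0 0 0"

```text
clock: 15.8
tool_pos: [0.5399, 0.0499, 0.1984]
ee_rot: [-3.112, 0.423, -0.001]
force: [-2.9, 0.4, 5.2]
gripper_width: 0.0137
```

Emit:
drive_tool:
  rows: "0 0 1 0 0 0;0 0 2 0 0 0;0 0 2 0 0 0"

```text
clock: 16.1
tool_pos: [0.5398, 0.0501, 0.1962]
ee_rot: [-3.112, 0.423, -0.0]
force: [-1.7, 2.0, 5.0]
gripper_width: 0.0138
```

Emit:
drive_tool:
  rows: "0 0 1 0 0 0;0 0 2 0 0 0;0 0 2 0 0 0"

```text
clock: 16.4
tool_pos: [0.539, 0.0503, 0.1936]
ee_rot: [-3.111, 0.422, 0.004]
force: [-2.3, 0.9, -3.5]
gripper_width: 0.0136
```

```bash
python3 - <<'E'
from h import *
st(); print(observe()['torque'])
for n in('wrist','scene'):
    p=get_image(n); save(p,n+'8.png')
    for q in('weight','nose_tip','mouth','hook_seat','tab_mid','pin_mid','pin_head'):
        print(n,q,[(np.round(d['location'],4),round(d['p'],2)) for d in models.spot_point(q,p)[:3]])
st()
a=cv2.imread('pics/wrist8.png')[100:300,220:420];b=cv2.imread('pics/scene8.png')[110:220,310:420]
r=lambda i:cv2.resize(i,(400,400),interpolation=cv2.INTER_CUBIC)
cv2.imwrite('pics/c8.png',np.hstack([r(a),r(b)]))
E
```

```text
t 16.4 tcp [0.539  0.0503 0.1936] yaw -15.45 tilt [-0.002  0.002 -1.   ] F [-2.35  0.88 -3.53] w 0.0136
[0.1107578  0.38787633 0.03088584]
wrist weight [(array([0.5366, 0.0509, 0.0515]), 0.91), (array([0.5379, 0.0473, 0.2104]), 0.63)]
wrist nose_tip [(array([0.5577, 0.0434, 0.134 ]), 0.94), (array([0.5374, 0.0508, 0.2082]), 0.73)]
wrist mouth [(array([0.542 , 0.0532, 0.1444]), 0.87)]
wrist hook_seat [(array([0.5386, 0.0521, 0.1721]), 0.71), (array([0.6059, 0.3083, 0.0009]), 0.28)]
wrist tab_mid [(array([0.5348, 0.0507, 0.2133]), 0.82)]
wrist pin_mid [(array([0.5429, 0.0484, 0.1619]), 0.74)]
wrist pin_head [(array([0.5504, 0.0854, 0.1691]), 0.88)]
scene weight [(array([ 0.3609,  0.1859, -0.    ]), 0.86), (array([0.5439, 0.0452, 0.0545]), 0.58)]
scene nose_tip [(array([0.5594, 0.0435, 0.1353]), 0.93), (array([0.3512, 0.1803, 0.0637]), 0.92)]
scene mouth [(array([0.5394, 0.0471, 0.1461]), 0.92), (array([0.3608, 0.1853, 0.0671]), 0.88)]
scene hook_seat [(array([0.5393, 0.0489, 0.1729]), 0.8), (array([0.3623, 0.1894, 0.0885]), 0.7)]
scene tab_mid [(array([0.3608, 0.1857, 0.1161]), 0.95), (array([0.5401, 0.0507, 0.206 ]), 0.62)]
scene pin_mid [(array([0.5437, 0.0472, 0.1728]), 0.65)]
scene pin_head [(array([0.5527, 0.0796, 0.1743]), 0.56)]
t 17.2 tcp [0.54   0.0499 0.1943] yaw -15.48 tilt [ 0.001  0.001 -1.   ] F [ 3.65 -1.5  -0.59] w 0.0137
```

View pics/c8.png

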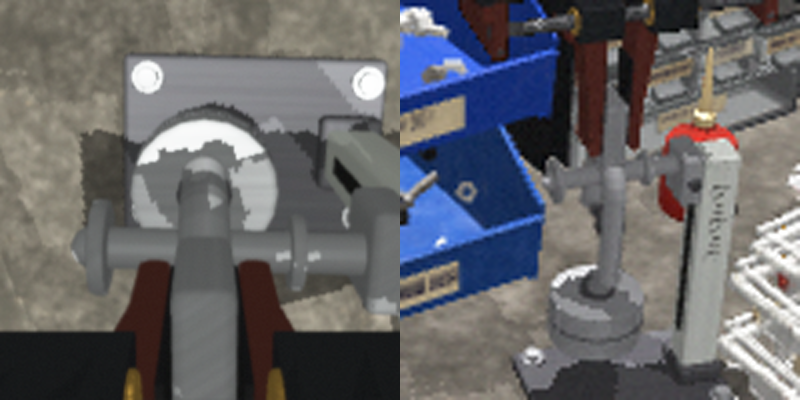

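Emit:
drive_tool:
  rows: "0.5 0 -2 0 0 0;1 0 -4 0 0 0;1.5 0 -6 0 0 0;1.5 0 -8 0 0 0;1.5 0 -11 0 0 0;1.5 0 -14 0 0 0;1.5 0 -17 0 0 0;1.5 0 -20 0 0 0;1.5 0 -22 0 0 0;1.5 0 -22 0 0 0"

```text
clock: 18.2
tool_pos: [0.5416, 0.0495, 0.2168]
ee_rot: [-3.111, 0.423, -0.003]
force: [0.1, 0.4, -4.2]
gripper_width: 0.0138
```

Emit:
drive_tool:
  rows: "0 0 -2 0 0 0;0 0 -4 0 0 0;0 0 -6 0 0 0;0 0 -6 0 0 0"

```text
clock: 18.6
tool_pos: [0.5416, 0.0495, 0.223]
ee_rot: [-3.112, 0.423, -0.003]
force: [0.3, 0.4, -4.3]
gripper_width: 0.0139
```

Emit:
drive_tool:
  rows: "0 0 -2 0 0 0;0 0 -4 0 0 0;0 0 -5 0 0 0;0 0 -5 0 0 0"

```text
clock: 19.0
tool_pos: [0.5415, 0.0495, 0.2279]
ee_rot: [-3.112, 0.423, -0.002]
force: [0.9, 1.0, -6.6]
gripper_width: 0.0137
```

Emit:
drive_tool:
  rows: "0 0 -2 0 0 0;0 0 -4 0 0 0;0 0 -5 0 0 0;0 0 -5 0 0 0"

```text
clock: 19.4
tool_pos: [0.5415, 0.0495, 0.2329]
ee_rot: [-3.112, 0.423, -0.002]
force: [0.6, 0.7, -8.3]
gripper_width: 0.0137
```

```bash
python3 - <<'E'
from h import *
st()
p=get_image('scene'); save(p,'s9.png')
for q in('weight','hook_seat','pin_mid','pin_head'):
    print(q,[(np.round(d['location'],4),round(d['p'],2)) for d in models.spot_point(q,p)[:3]])
st()
E
```

```text
t 19.4 tcp [0.5415 0.0495 0.2329] yaw -15.48 tilt [ 0.001  0.001 -1.   ] F [ 0.59  0.66 -8.32] w 0.0137
weight [(array([0.5428, 0.0479, 0.0946]), 0.97), (array([ 0.3589,  0.1837, -0.0019]), 0.91)]
hook_seat [(array([0.5404, 0.0463, 0.2149]), 0.82), (array([0.3612, 0.1929, 0.0864]), 0.76), (array([0.5389, 0.049 , 0.2462]), 0.21)]
pin_mid [(array([0.5457, 0.05  , 0.1907]), 0.58)]
pin_head [(array([0.5447, 0.0495, 0.0914]), 0.6), (array([0.5543, 0.0821, 0.1951]), 0.55)]
t 19.65 tcp [0.5415 0.0495 0.2328] yaw -15.47 tilt [ 0.001  0.001 -1.   ] F [ 1.69 -0.75 -8.37] w 0.0137
```

Emit:
drive_tool:
  rows: "0 0 5 0 0 0;0 0 10 0 0 0;0 0 15 0 0 0;0 0 20 0 0 0;0 0 25 0 0 0;0 0 30 0 0 0;0 0 34 0 0 0;0 0 37 0 0 0;0 0 39 0 0 0;0 0 39 0 0 0"

```text
clock: 20.65
tool_pos: [0.5416, 0.0496, 0.194]
ee_rot: [-3.111, 0.423, -0.003]
force: [-0.6, 0.5, -1.7]
gripper_width: 0.0136
```

Emit:
drive_tool:
  rows: "0 0 1 0 0 0;0 0 2 0 0 0;0 0 2 0 0 0;0 0 2 0 0 0"

```text
clock: 21.05
tool_pos: [0.5417, 0.0495, 0.1922]
ee_rot: [-3.111, 0.423, -0.003]
force: [0.6, -0.3, 0.2]
gripper_width: 0.0135
```

```bash
python3 - <<'E'
from h import *
st(); print(observe()['torque'])
E
```

```text
t 21.05 tcp [0.5417 0.0495 0.1922] yaw -15.48 tilt [ 0.002  0.001 -1.   ] F [ 0.6  -0.33  0.15] w 0.0135
[ 0.05126856  0.08518841 -0.0185862 ]
```

Emit:
drive_tool:
  rows: "0 0 0 0 0 0;0 0 0 0 0 0;0 0 0 0 0 0;0 0 0 0 0 0;0 0 0 0 0 0"
  jaw: -0.3

```text
clock: 21.55
tool_pos: [0.5417, 0.0495, 0.1922]
ee_rot: [-3.111, 0.423, -0.003]
force: [-0.6, -0.0, 0.0]
gripper_width: 0.0307
```

Emit:
drive_tool:
  rows: "0 0 -5 0 0 0;0 0 -15 0 0 0;0 0 -30 0 0 0;0 0 -60 0 0 0;0 0 -100 0 0 0;0 0 -130 0 0 0;0 0 -130 0 0 0;0 0 -130 0 0 0"

```text
clock: 22.35
tool_pos: [0.5418, 0.0494, 0.3239]
ee_rot: [-3.111, 0.423, -0.008]
force: [1.3, 0.3, -0.4]
gripper_width: 0.0309
```

```bash
python3 - <<'E'
from h import *
st()
for n in('wrist','scene'):
    p=get_image(n); save(p,n+'10.png')
    for q in('weight','nose_tip','hook_seat','tab_mid','pin_mid','pin_head'):
        print(n,q,[(np.round(d['location'],4),round(d['p'],2)) for d in models.spot_point(q,p)[:3]])
a=cv2.imread('pics/wrist10.png')[0:320,160:480];b=cv2.imread('pics/scene10.png')[110:220,310:420]
r=lambda i:cv2.resize(i,(400,400),interpolation=cv2.INTER_CUBIC)
cv2.imwrite('pics/c10.png',np.hstack([r(a),r(b)]))
E
```

```text
t 22.35 tcp [0.5418 0.0494 0.3239] yaw -15.48 tilt [ 0.005  0.001 -1.   ] F [ 1.26  0.29 -0.41] w 0.0309
wrist weight [(array([0.5465, 0.0476, 0.0493]), 0.95)]
wrist nose_tip [(array([0.5622, 0.0445, 0.1314]), 0.78)]
wrist hook_seat [(array([0.5456, 0.0505, 0.1693]), 0.79)]
wrist tab_mid [(array([0.5422, 0.0482, 0.2042]), 0.9), (array([0.5412, 0.0484, 0.1675]), 0.7)]
wrist pin_mid [(array([0.5465, 0.0477, 0.1667]), 0.66)]
wrist pin_head [(array([0.5531, 0.082 , 0.1748]), 0.59)]
scene weight [(array([0.5463, 0.048 , 0.05  ]), 0.92), (array([ 0.3609,  0.184 , -0.0005]), 0.83), (array([0.5399, 0.046 , 0.1722]), 0.66)]
scene nose_tip [(array([0.3502, 0.1788, 0.0657]), 0.97), (array([0.5628, 0.0468, 0.1349]), 0.73)]
scene hook_seat [(array([0.3596, 0.1899, 0.0835]), 0.96), (array([0.5424, 0.0502, 0.1691]), 0.7)]
scene tab_mid [(array([0.5415, 0.0519, 0.2045]), 0.84), (array([0.3588, 0.1836, 0.1132]), 0.57)]
scene pin_mid [(array([0.5467, 0.0497, 0.1664]), 0.87)]
scene pin_head [(array([0.552 , 0.0812, 0.17  ]), 0.65)]
```

View pics/c10.png

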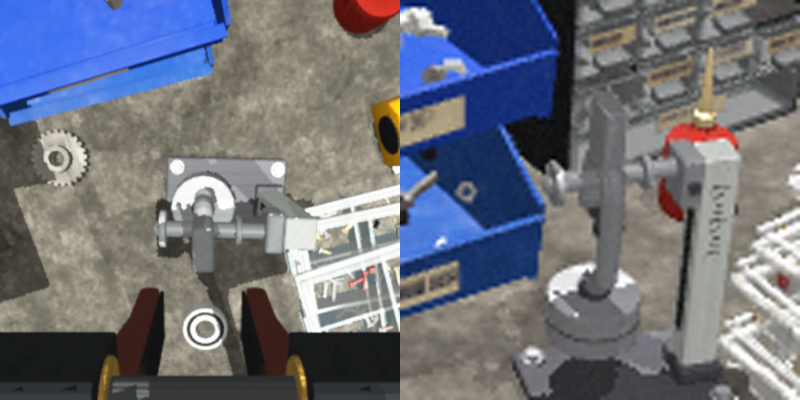

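The weight hangs freely on the pin and upright: hook seat z is 0.169, pin z is 0.167, and the underside is at about 0.050. The gripper is well clear above it, so I'm handing in.

```bash
python3 -c "
from h import *
st(); print(workorder.sign_off())"
```

```text
t 23.05 tcp [0.5414 0.0494 0.3222] yaw -15.48 tilt [ 0.002  0.001 -1.   ] F [ 0.05  0.27 -0.29] w 0.0308
the job is handed in; nothing more can be done
None
```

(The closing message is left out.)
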